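Tip the parts tote for its stock photo

ROBOT

A 6-joint arm with a two-finger parallel gripper is mounted at the origin on the work surface. World frame = base frame: x ahead of the robot, y to its left, z up, the work surface at z = 0. Lengths are in m, angles in rad, forces in N, time in s.
With the tool pointing down it reaches from about 0.35 to 0.925 m from the base axis. Payload 6.4 kg.
Tool frame: the origin (TCP) lies between the finger pads; the fingertips stand 19 mm ahead of it and the grasp point (between the pads) is the TCP; z points along the fingers, y is the line along which they close (so a half turn about z gives the same grasp; the last joint's range is limited). The gripper opens to 85 mm and grips with 20 to 120 N. Pads are 22 mm wide; open, the fingers measure 114 mm over their backs; the gripper's body (76 mm by 85 mm) begins 54 mm behind the grasp point. The pads swing forward as they close: fully open they stand 13 mm farther back than shut.
Start: joints at [-1.313, 0.245, 1.558, -0, 1.339, -0.174], TCP at [0.272, -0.59, 0.23] pointing down, gripper open.
Joint ranges: [-3.13, 3.13], [-1.02, 2.26], [0.13, 2.54], [-0.95, 4.09], [0.21, 2.88], [-2.74, 2.74]. Speed limits (rad/s): [2.57, 2.57, 3.14, 3.14, 3.14, 3.14].

INTERFACE

Orientations are given as [roll, pitch, yaw] about the fixed x, y, z axes, in that order (R = Rz(yaw) Ry(pitch) Rx(roll)).
In Python, from workcell import status, eyes, job, spotter gives the robot as it stands.
- The arm moves only by the tool step_arm, never from a script. Its argument "increments" is a list of rows, each an object with "gripper": the closure, from -1 (fully open) to 1 (shut); "slide": the shift along the tool's x, y, z in m, a list of three; "yaw": the turn about the tool's z in rad. In form: [{"gripper": gripper, "slide": [dx, dy, dz], "yaw": yaw}, ...]. A call has 1 to 20 rows; each row is the pose to reach, as a shift and turn from the pose commanded when the call began, along the tool's axes at that moment; what a row does not reach only later rows make up. A row lasts 1/8 s, in which the tool goes at most 62.5 mm and 10.7 degrees, less where a joint would pass 70% of its speed; a pose out of reach is approached as far as the arm can. A call with a gripper value outside its range is refused whole. The fingers move at their own pace and stop on an object; "force" is the grip in N (left out, the last holds). Time passes only in rows, so rows that repeat a pose let the fingers close. It gives the time, the measured TCP pose, the force, the opening and the grip force at its end, in the units of the state.
- status.observe(): the state, without advancing time (a new reading comes with each control period).
- eyes.capture(name): name is "scene" or "top" or "wrist"; returns a dict with "frame" (480x640x3 uint8, red, green, blue), "camera_matrix" (3x3 intrinsics, pixels), "rvec" (rotation vector, rad) and "tvec" (3), from world to camera coordinates, as OpenCV has them; the wrist camera has in their place "mount" (4x4, takes a point from camera to tool coordinates, whose origin is the TCP and whose axes are the flange's). Camera axes: x right, y down, z forward; pixel columns grow to the right and rows downward; lengths in m; the calibration is good to about 2 mm. A picture is of the moment at which its call begins: read the wrist's pose just before it. There is no depth.
- job.finish_job(): hands the job in; it is judged then, once.
Trained networks look in the newest picture that a camera, given by its name, has taken for a name from the list of things; names that differ only in an ending like _2 or _b are one class to them, and where a whole thing is asked for, a point or a joint stands for the part that bears it (a point fixed in the world has none). Each returns a list of dicts, best first, with "conf" (0 to 1); they miss things now and then, are a little off and sometimes report something else, mostly with a low value. They report only what shows in the picture. A call takes as long as a camera call. They do not tell look-alikes from the thing itself.
- spotter.silhouettes(thing, camera): "region" (480x640 bool, what is visible of it) and "point" ([column, row] in pixels, amid what is visible of it).
The state is a dict: "clock": time; "joints": joint angles; "qd": joint speeds; "effort": joint torques, N m; "ee_pos": TCP position; "orientation": TCP orientation; "ft_force": force on the tool from outside, world axes, zero at the start; "wrist_torque": the same for the moment, N m; "grip_width": finger opening in m; "grasp_force": force on a finger pad.
Only numpy, scipy, OpenCV 4.12 (cv2) and the standard library are available. Lean on these libraries where they do the work, as an engineer would, in place of code of your own. Each camera call takes 0.05 s, during which the arm holds its last target. There are 200 camera calls.

TASK

Pick the white parts tote up by its handle, hold it clear of the bench above the middle of the dark photo card, and tip it towards its blue corner until all four brass thumb nuts have slid together into that corner. Finish while holding: do not put the tote down or let go, but keep it still and clearly tilted, blue corner lowest, with the nuts gathered there for the picture. Spill nothing, and leave the other things on the bench where they are.

Things in the scene. Friction and masses are not known exactly. Their poses are not given: they have to be found in the camera images.
- tote: white open parts tote, outside 200 (x) x 140 (y) x 50 mm high, walls and floor 4 mm, 0.3 kg. Origin: centre of its underside; z up out of its mouth. Rigid grey handle over its middle: a level bar along x, full length, 14 mm wide (y), 20 mm high, top 120 mm above the underside, on a 5 mm thick, 22 mm wide upright at each end. The corner at +x, +y is blue (outside, rim, floor)
- tote_grip (a point): centre of the handle bar, 110 mm above the tote's underside; axes as the tote's
- tote_middle (a point): middle of the tote, 30 mm above the underside; axes as the tote's
- blue_corner (a point): inside blue corner of the tote (+96, +66 mm from its origin), 10 mm above its underside; axes as the tote's
- blue_foot (a point): outer lower tip of the blue corner (+100, +70, 0 mm from the tote's origin), its lowest point when it is tipped towards that corner
- nut1: loose brass thumb nut 1 of 4, a disc 22 mm across and 12 mm high, 25 g, lying in the tote. Origin: centre of its underside. Slides on the tote's floor and walls with friction about 0.2 to 0.3
- nut2: loose brass thumb nut 2 of 4, a disc 22 mm across and 12 mm high, 25 g, lying in the tote. Origin: centre of its underside. Slides on the tote's floor and walls with friction about 0.2 to 0.3
- nut3: loose brass thumb nut 3 of 4, a disc 22 mm across and 12 mm high, 25 g, lying in the tote. Origin: centre of its underside. Slides on the tote's floor and walls with friction about 0.2 to 0.3
- nut4: loose brass thumb nut 4 of 4, a disc 22 mm across and 12 mm high, 25 g, lying in the tote. Origin: centre of its underside. Slides on the tote's floor and walls with friction about 0.2 to 0.3
- card: dark grey square photo card with yellow tape at its corners, 240 x 240 x 3 mm, fixed to the bench. Origin: centre of its underside, on the bench top
- tape: yellow roll of tape lying flat, 76 mm across, 24 mm high; a bystander, loose. Origin: its underside
- ink_jar: red jar with a black lid, 56 mm across, 70 mm high; a bystander, loose. Origin: its underside
- ink_bottle: green bottle with a white cap, 48 mm across, 130 mm high; a bystander, loose. Origin: its underside
- camera: black camera on a small table tripod, about 125 mm wide and 205 mm high, lens towards the robot; a bystander, loose. Origin: its underside
- brush_pot: white ceramic cup, 72 mm across, 90 mm high; a bystander, loose. Origin: its underside
- driver: screwdriver lying flat; a bystander, loose. Origin: its underside
- squeegee: printing squeegee, 180 x 35 mm, 72 mm high, wooden grip over an orange blade; a bystander, loose. Origin: its underside
Things that resemble listed ones, but are neither listed nor needed, are in the scene too. What is shaped like the tote but orange is not meant.

How it is judged:
By the outcome, as a careful person would: the job done as asked, in the order asked, and still so for the second after the job is handed in, while the arm keeps its last pose, push and grip.
It also fails if it takes over 51 s, if anything falls off the work surface, if the arm or the gripper's body presses on something with over 40 N, if the wrist force passes 120 N, or if a joint passes its speed limit or range.

## Working session

There is one attempt and no reset: what is moved stays moved. The work goes in short steps, Python scripts to look and compute and a tool call to move; the robot and the scene stay as the last step left them, time stands still between calls to the robot, and variables do not carry over. Pictures are saved under pics/ and viewed, at most 10 in all, crops included, and the job is handed in when it is done.

Besides the shell and the picture viewer there is one more tool, called after "Request:" by a JSON object that holds its "fn" and its "kwargs", one argument or row to a line. step_arm: Moves the arm, as the interface text tells. Its arguments: {"type":"object","properties":{"increments":{"type":"array","items":{"type":"object","properties":{"gripper":{"type":"number"},"slide":{"type":"array","items":{"type":"number"}},"yaw":{"type":"number"}}}},"force":{"type":"number"}},"required":["increments"]}

```bash
ls; mkdir -p pics; cat > h.py <<'E'
import numpy as np, cv2
from workcell import status, eyes, job, spotter
def cap(n, save=None):
    c=eyes.capture(n)
    if save: cv2.imwrite(f'pics/{save}.png', c['frame'][:,:,::-1])
    return c
def onplane(c,uv,z):
    K=np.array(c['camera_matrix']);R=cv2.Rodrigues(np.array(c['rvec'],float))[0];t=np.array(c['tvec'],float).ravel()
    d=R.T@np.linalg.inv(K)@np.array([uv[0],uv[1],1.]);o=-R.T@t
    return o+d*(z-o[2])/d[2]
def proj(c,P):
    return cv2.projectPoints(np.array(P,float).reshape(-1,1,3),np.array(c['rvec'],float),np.array(c['tvec'],float),np.array(c['camera_matrix']),None)[0].reshape(-1,2)
E
python3 - <<'E'
from h import *
print(status.observe())
for n in ('scene','top'):
    c=cap(n,n); R=cv2.Rodrigues(np.array(c['rvec'],float))[0]; print(n,(-R.T@np.array(c['tvec']).ravel()).round(3), R[2].round(2))
    for k,z in dict(tote=.05,card=.003,nut1=.016,tape=.024,ink_jar=.07,ink_bottle=.13,camera=.1,brush_pot=.09,driver=.01,squeegee=.07).items():
        for d in spotter.silhouettes(k,n)[:4]:
            print(k,round(d['conf'],2),np.round(d['point']),int(d['region'].sum()),onplane(c,d['point'],z).round(3))
E
```

```text
pics
{'clock': 0.0, 'joints': array([-1.31308149e+00,  2.45821118e-01,  1.55904199e+00,  3.64531454e-05,
        1.33870951e+00, -1.74085405e-01]), 'qd': array([-5.65176675e-05,  3.37435005e-04,  1.10199461e-03, -4.36215035e-04,
       -5.89223277e-04,  4.21790549e-04]), 'effort': array([-6.96931729e-04, -4.29516220e+01, -3.26130259e+01, -1.75600790e-04,
        5.42752634e-03, -1.11999549e-05]), 'ee_pos': array([ 0.27190318, -0.58976572,  0.22886079]), 'orientation': array([-3.13964876e+00, -3.77866509e-04,  4.31791458e-01]), 'ft_force': array([-0.69845571,  0.1296056 , -0.82933907]), 'wrist_torque': array([-0.03111524, -0.01733719,  0.01534551]), 'grasp_force': 0.0, 'grip_width': 0.08564719948138093}
scene [ 0.91  -0.682  1.069] [-0.32  0.54 -0.78]
tote 0.95 [309. 130.] 3065 [0.223 0.4   0.05 ]
tote 0.88 [147. 279.] 4966 [ 0.2   -0.299  0.05 ]
tote 0.7 [273. 330.] 8812 [ 0.54  -0.247  0.05 ]
tote 0.58 [337. 206.] 3491 [0.468 0.163 0.05 ]
card 0.84 [275. 327.] 8898 [ 0.523 -0.219  0.003]
nut1 0.57 [356. 215.] 39 [0.515 0.191 0.016]
nut1 0.46 [343. 219.] 32 [0.49  0.16  0.016]
tape 0
[... 950 characters left out ...]
73. 278.] 34 [0.413 0.126 0.016]
tape 0.58 [316. 286.] 362 [0.393 0.009 0.024]
ink_jar 0.58 [316. 207.] 374 [0.601 0.013 0.07 ]
ink_bottle 0.56 [254. 161.] 333 [0.709 0.173 0.13 ]
camera 0.71 [329. 132.] 1821 [ 0.798 -0.018  0.1  ]
camera 0.27 [146. 233.] 424 [0.523 0.45  0.1  ]
brush_pot 0.86 [423. 151.] 638 [ 0.754 -0.27   0.09 ]
brush_pot 0.61 [252. 160.] 383 [0.72  0.184 0.09 ]
brush_pot 0.55 [254. 263.] 3705 [0.448 0.172 0.09 ]
brush_pot 0.38 [398. 243.] 7341 [ 0.506 -0.202  0.09 ]
driver 0.89 [152. 228.] 442 [0.545 0.463 0.01 ]
squeegee 0.78 [495. 247.] 1119 [ 0.503 -0.465  0.07 ]
squeegee 0.46 [328. 135.] 1854 [ 0.798 -0.016  0.07 ]
squeegee 0.37 [427. 151.] 706 [ 0.759 -0.283  0.07 ]
```

View pics/scene.png

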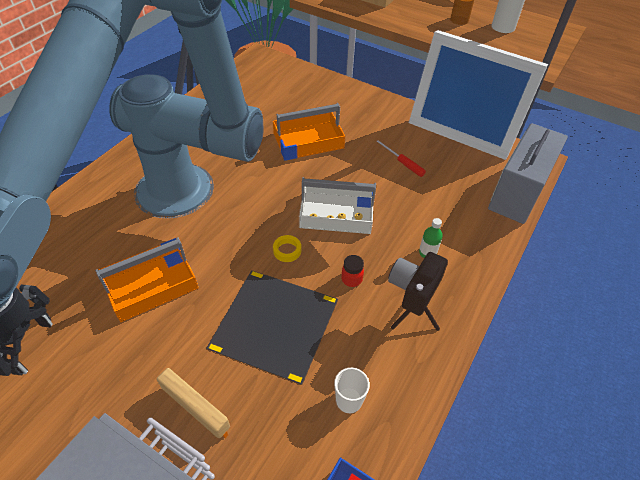

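View pics/top.png

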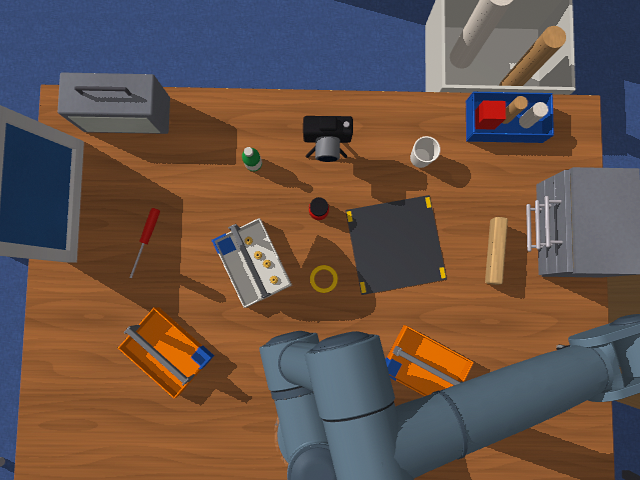

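The white tote is at top-view pixel (251,262), its blue corner at (222,243). The card is at (396,242). The two orange totes are decoys. The interface has no tilt of its own, so I first check what the arm does at a height out of reach above the card.

Request:
{"fn": "step_arm", "kwargs": {
  "increments": [
    {"slide": [0.384, -0.241, -1.0], "yaw": 0, "gripper": -1},
    {"slide": [0.384, -0.241, -1.0], "yaw": 0, "gripper": -1},
    {"slide": [0.384, -0.241, -1.0], "yaw": 0, "gripper": -1},
    {"slide": [0.384, -0.241, -1.0], "yaw": 0, "gripper": -1},
    {"slide": [0.384, -0.241, -1.0], "yaw": 0, "gripper": -1},
    {"slide": [0.384, -0.241, -1.0], "yaw": 0, "gripper": -1},
    {"slide": [0.384, -0.241, -1.0], "yaw": 0, "gripper": -1},
    {"slide": [0.384, -0.241, -1.0], "yaw": 0, "gripper": -1},
    {"slide": [0.384, -0.241, -1.0], "yaw": 0, "gripper": -1},
    {"slide": [0.384, -0.241, -1.0], "yaw": 0, "gripper": -1},
    {"slide": [0.384, -0.241, -1.0], "yaw": 0, "gripper": -1},
    {"slide": [0.384, -0.241, -1.0], "yaw": 0, "gripper": -1},
    {"slide": [0.384, -0.241, -1.0], "yaw": 0, "gripper": -1},
    {"slide": [0.384, -0.241, -1.0], "yaw": 0, "gripper": -1},
    {"slide": [0.384, -0.241, -1.0], "yaw": 0, "gripper": -1},
    {"slide": [0.384, -0.241, -1.0], "yaw": 0, "gripper": -1}
  ]
}}

```text
clock: 3.1
ee_pos: [0.4005, -0.2189, 0.9013]
orientation: [3.124, -0.012, 0.432]
ft_force: [0.4, 0.3, -0.9]
grip_width: 0.0852
grasp_force: 0.0
```

```bash
python3 - <<'E'
from h import *
s=status.observe()
print(s['clock'],s['ee_pos'].round(3),s['orientation'].round(3),s['joints'].round(3),s['qd'].round(2))
for n in ('top','scene'):
    c=cap(n,n+'2')
    x,y,w,h=(200,200,120,120) if n=='top' else (280,160,120,90)
    cv2.imwrite(f'pics/{n}2c.png',cv2.resize(c['frame'][y:y+h,x:x+w,::-1],None,fx=5,fy=5,interpolation=cv2.INTER_CUBIC))
E
```

```text
3.1 [ 0.401 -0.219  0.901] [ 3.124 -0.012  0.432] [-0.752  0.319  0.127  0.01   2.675  0.396] [ 0.18 -0.09  0.01  0.    0.11  0.19]
```

Even at the limit of its reach the tool stays vertical, so the tipping has to come from the grasp. I can pinch the handle's −x upright with the tool turned about 28° from the tote's axis. The tote then pivots about the pad line towards its blue corner. First I measure the handle.

View pics/top2c.png

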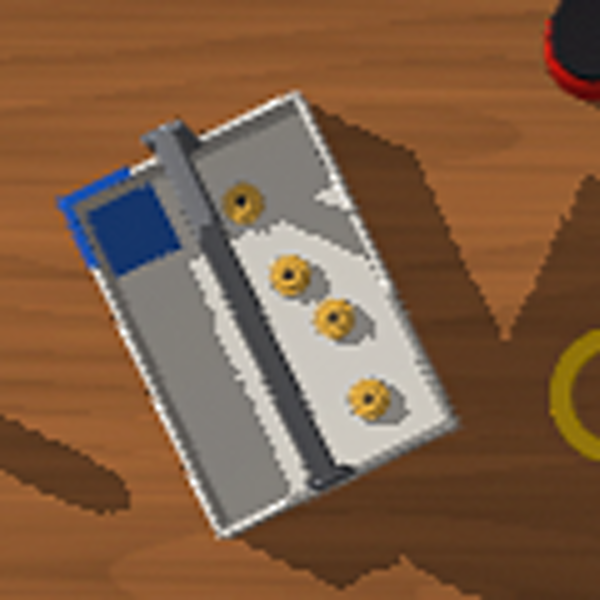

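View pics/scene2c.png

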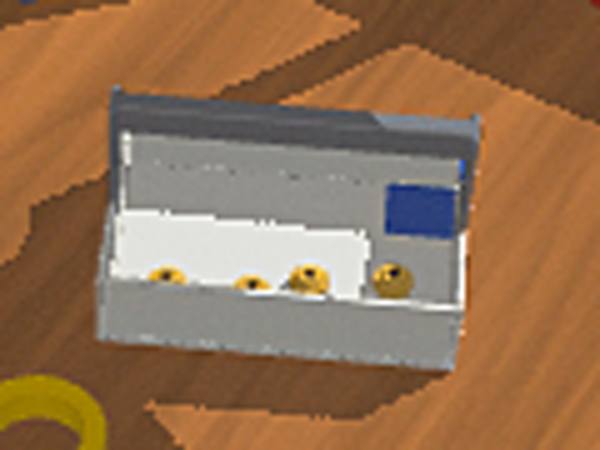

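Top view, in full-image pixels: blue rim corner (212.4,240.6), other rim corners (259.6,218.8), (291,285.4) and (244.4,307). The nuts lie on the −y side of the bar. Next I fit the tote's pose from both views.

```bash
cat > fit.py <<'E'
from h import *
from scipy.optimize import least_squares
T=cap('top');S=cap('scene')
t=np.array([[62,203],[298,94],[455,427],[222,535]])/5+200-.4
tp=np.array([[100,70,50],[100,-70,50],[-100,-70,50],[-100,70,50]])/1e3
s=np.array([[98,340],[455,368],[463,303],[117,90],[478,118]])/5+[280,160]-.4
sp=np.array([[-100,-70,0],[100,-70,0],[100,-70,50],[-100,0,120],[100,0,120]])/1e3
def W(p,q): c,n=np.cos(p[3]),np.sin(p[3]); return q@np.array([[c,n,0],[-n,c,0],[0,0,1]])+p[:3]
f=lambda p:np.r_[(proj(T,W(p,tp))-t).ravel(),(proj(S,W(p,sp))-s).ravel()]
r=least_squares(f,[.45,.18,0,.43],loss='soft_l1'); p=r.x
print('tote',p.round(4),np.degrees(p[3]).round(1)); print(f(p).reshape(-1,2).round(1).tolist())
# card by orange/yellow-taped outline
from scipy.ndimage import label
m=max((d for d in spotter.silhouettes('card','top')),key=lambda d:d['conf'])['region']
b=cv2.minAreaRect(np.argwhere(m)[:,::-1].astype(np.float32)); bx=cv2.boxPoints(b)
q=np.array([onplane(T,v,.003) for v in bx]);print('card',q.mean(0).round(3),q[:,:2].round(3).tolist(),np.linalg.norm(np.diff(q,axis=0),axis=1).round(3))
up=W(p,np.array([[-.0975,0,.075]]))[0];th=np.radians(28)
a=p[3]+th; print('upright',up.round(4),'yaw target',a.round(3),'tcp', (up[:2]-.006*np.array([np.cos(a),np.sin(a)])).round(4))
E
python3 fit.py
```

```text
tote [0.4546 0.1828 0.0042 0.4699] 26.9
[[-0.9, -0.6], [-0.6, -1.6], [0.6, -1.1], [-0.7, 0.8], [-0.7, -0.7], [-0.4, -0.6], [-0.2, 0.5], [-2.0, 0.6], [0.1, 0.7]]
card [ 0.513 -0.209  0.003] [[0.606, -0.068], [0.655, -0.307], [0.418, -0.349], [0.372, -0.114]] [0.243 0.24  0.24 ]
upright [0.3677 0.1387 0.0792] yaw target 0.959 tcp [0.3642 0.1338]
```

Request:
{"fn": "step_arm", "kwargs": {
  "increments": [
    {"slide": [0.115, -0.336, 0.63], "yaw": -0.527, "gripper": -1},
    {"slide": [0.115, -0.336, 0.63], "yaw": -0.527, "gripper": -1},
    {"slide": [0.115, -0.336, 0.63], "yaw": -0.527, "gripper": -1},
    {"slide": [0.115, -0.336, 0.63], "yaw": -0.527, "gripper": -1},
    {"slide": [0.115, -0.336, 0.63], "yaw": -0.527, "gripper": -1},
    {"slide": [0.115, -0.336, 0.63], "yaw": -0.527, "gripper": -1},
    {"slide": [0.115, -0.336, 0.63], "yaw": -0.527, "gripper": -1},
    {"slide": [0.115, -0.336, 0.63], "yaw": -0.527, "gripper": -1},
    {"slide": [0.115, -0.336, 0.63], "yaw": -0.527, "gripper": -1},
    {"slide": [0.115, -0.336, 0.63], "yaw": -0.527, "gripper": -1},
    {"slide": [0.115, -0.336, 0.63], "yaw": -0.527, "gripper": -1},
    {"slide": [0.115, -0.336, 0.63], "yaw": -0.527, "gripper": -1},
    {"slide": [0.115, -0.336, 0.63], "yaw": -0.527, "gripper": -1},
    {"slide": [0.115, -0.336, 0.63], "yaw": -0.527, "gripper": -1},
    {"slide": [0.115, -0.336, 0.63], "yaw": -0.527, "gripper": -1},
    {"slide": [0.115, -0.336, 0.63], "yaw": -0.527, "gripper": -1}
  ]
}}

```text
clock: 5.35
ee_pos: [0.3766, 0.1261, 0.2676]
orientation: [3.121, -0.003, 0.958]
ft_force: [0.2, 0.7, 0.6]
grip_width: 0.0857
grasp_force: 0.0
```

```bash
python3 - <<'E'
from h import *
s=status.observe();print(s['clock'],s['ee_pos'].round(4),s['orientation'].round(3),s['joints'].round(2))
c=cap('wrist','w1');print(np.round(c['mount'],3).tolist(),np.round(c['camera_matrix'],1).tolist())
E
```

```text
5.35 [0.3766 0.1261 0.2676] [ 3.121e+00 -3.000e-03  9.580e-01] [ 0.04 -0.45  2.13 -0.01  1.44  0.66]
[[-0.0, -0.946, -0.323, 0.082], [1.0, 0.0, -0.001, 0.0], [0.001, -0.323, 0.946, -0.144], [0.0, 0.0, 0.0, 1.0]] [[406.9, 0.0, 320.1], [0.0, 406.9, 240.1], [0.0, 0.0, 1.0]]
```

View pics/w1.png

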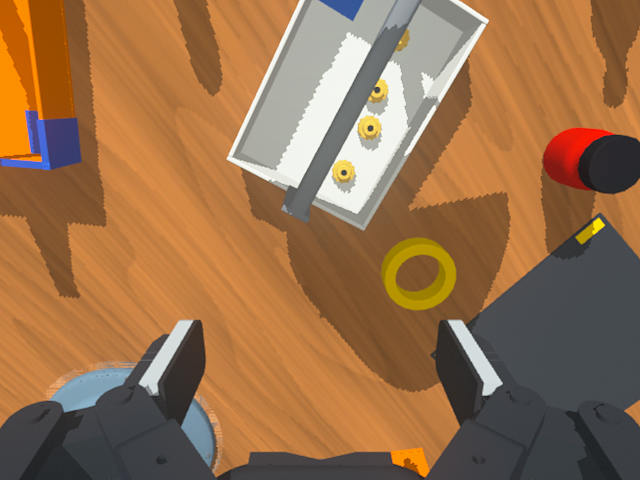

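The wrist view shows the near upright's T end at about (298,207) and the rim corners at (228,158), (364,229) and (488,18). I refine the fit with these.

```bash
cat > wfit.py <<'E'
from h import *
from scipy.optimize import least_squares
from scipy.spatial.transform import Rotation as Ro
s=status.observe();c=cap('wrist')
print(s['clock'],s['ee_pos'].round(4),s['orientation'].round(3),s['qd'].round(3).tolist())
Rt=Ro.from_euler('xyz',s['orientation']).as_matrix();M=np.array(c['mount'])
Rc=Rt@M[:3,:3];oc=Rt@M[:3,3]+s['ee_pos']
c['rvec']=Ro.from_matrix(Rc.T).as_rotvec();c['tvec']=-Rc.T@oc
def W(p,q): a,n=np.cos(p[3]),np.sin(p[3]); return q@np.array([[a,n,0],[-n,a,0],[0,0,1]])+p[:3]
E
cat > fit2.py <<'E'
from wfit import *
f0=c['frame']; x,y,w,h=200,100,200,150
T=cap('top');S=cap('scene')
t=np.array([[62,203],[298,94],[455,427],[222,535]])/5+200-.4
tp=np.array([[100,70,50],[100,-70,50],[-100,-70,50],[-100,70,50]])/1e3
sc=np.array([[98,340],[455,368],[463,303],[478,118]])/5+[280,160]-.4
sp=np.array([[-100,-70,0],[100,-70,0],[100,-70,50],[100,0,120]])/1e3
wp=np.array([[228,158],[364,229],[488,18]]);wq=np.array([[-100,70,50],[-100,-70,50],[100,-70,50]])/1e3
f=lambda p:np.r_[(proj(T,W(p,tp))-t).ravel(),(proj(S,W(p,sp))-sc).ravel(),(proj(c,W(p,wq))-wp).ravel()]
for sel in (slice(None),slice(-6,None)):
    p=least_squares(lambda p:f(p)[sel],[.45,.18,0,.43],loss='soft_l1').x
    print(p.round(4),f(p)[-6:].round(1))
im=f0[:,:,::-1].copy()
for k in proj(c,W(p,np.array([[-100,11,120],[-100,-11,120],[-95,11,100],[-95,-11,100],[-100,0,50],[-100,7,120],[100,7,120]])/1e3)): cv2.circle(im,tuple(int(round(v)) for v in k),1,(0,255,0),-1)
cv2.imwrite('pics/w1c.png',cv2.resize(im[120:250,200:400],None,fx=4,fy=4,interpolation=cv2.INTER_NEAREST))
E
python3 fit2.py
```

```text
5.4 [0.3765 0.1262 0.2675] [ 3.121e+00 -3.000e-03  9.580e-01] [0.002, -0.0, 0.007, 0.001, -0.003, 0.002]
[ 0.454   0.1831 -0.0016  0.4697] [-1.8  0.4  0.  -0.   0.5 -0.6]
[ 0.4544  0.1825 -0.0041  0.4694] [-0.5  0.2  0.4 -0.6  0.1  0.3]
```

View pics/w1c.png

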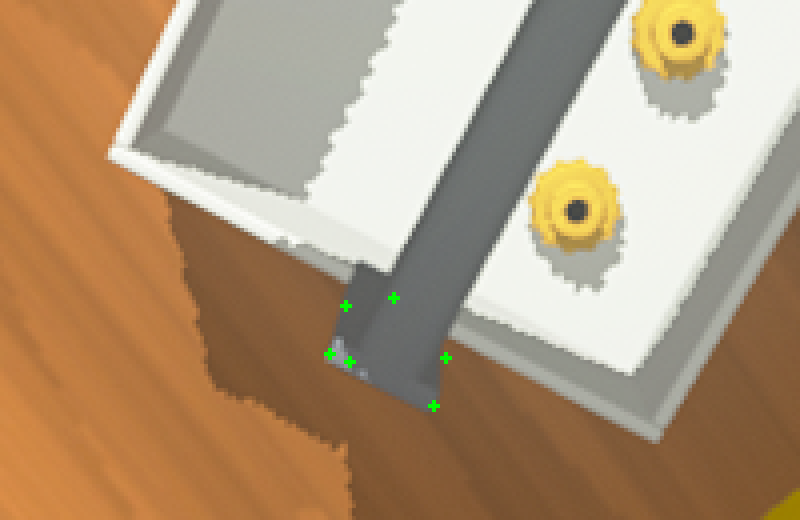

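```bash
cat > go.py <<'E'
from h import *
from scipy.spatial.transform import Rotation as Ro
def delta(P,yaw):
    s=status.observe();R=Ro.from_euler('xyz',s['orientation'])
    print(s['clock'],'pos',s['ee_pos'].round(4),'rpy',s['orientation'].round(3),'slide',R.inv().apply(np.array(P)-s['ee_pos']).round(4),'yaw',round(s['orientation'][2]-yaw,3))
E
python3 - <<'E'
from go import *
p=[.4543,.1828,.4696];a=p[2]+np.radians(33)
u=np.array(p[:2])-.0975*np.array([np.cos(p[2]),np.sin(p[2])]);g=u-.005*np.array([np.cos(a),np.sin(a)])
print(u,g,a);delta([*g,.135],a);delta([*g,.075],a)
E
```

```text
[0.36735444 0.13867836] [0.36484734 0.13435234] 1.0455586531581287
5.55 pos [0.3761 0.1264 0.2668] rpy [ 3.122e+00 -3.000e-03  9.580e-01] slide [-0.0003 -0.0163  0.1315] yaw -0.087
5.55 pos [0.3761 0.1264 0.2668] rpy [ 3.122e+00 -3.000e-03  9.580e-01] slide [-0.0005 -0.0174  0.1915] yaw -0.087
```

Request:
{"fn": "step_arm", "kwargs": {
  "increments": [
    {"slide": [0, -0.0163, 0.06], "yaw": -0.087, "gripper": -1},
    {"slide": [0, -0.0163, 0.12], "yaw": -0.087, "gripper": -1},
    {"slide": [0, -0.0163, 0.13], "yaw": -0.087, "gripper": -1},
    {"slide": [0, -0.0163, 0.13], "yaw": -0.087, "gripper": -1}
  ]
}}

```text
clock: 6.05
ee_pos: [0.3653, 0.1348, 0.1371]
orientation: [3.122, -0.001, 1.046]
ft_force: [0.2, 0.2, 0.9]
grip_width: 0.0855
grasp_force: 0.0
```

```bash
python3 -c "
from go import *
delta([.36485,.13435,.075],1.0456)"
```

```text
6.05 pos [0.3653 0.1348 0.1371] rpy [ 3.122e+00 -1.000e-03  1.046e+00] slide [-0.0007 -0.0013  0.0621] yaw -0.0
```

Request:
{"fn": "step_arm", "kwargs": {
  "increments": [
    {"slide": [-0.0007, -0.0013, 0.03], "yaw": 0, "gripper": -1},
    {"slide": [-0.0007, -0.0013, 0.06], "yaw": 0, "gripper": -1},
    {"slide": [-0.0007, -0.0013, 0.062], "yaw": 0, "gripper": -1},
    {"slide": [-0.0007, -0.0013, 0.062], "yaw": 0, "gripper": 0.5},
    {"slide": [-0.0007, -0.0013, 0.062], "yaw": 0, "gripper": 1},
    {"slide": [-0.0007, -0.0013, 0.062], "yaw": 0, "gripper": 1},
    {"slide": [-0.0007, -0.0013, 0.062], "yaw": 0, "gripper": 1},
    {"slide": [-0.0007, -0.0013, 0.062], "yaw": 0, "gripper": 1},
    {"slide": [-0.0007, -0.0013, 0.062], "yaw": 0, "gripper": 1},
    {"slide": [-0.0007, -0.0013, 0.062], "yaw": 0, "gripper": 1}
  ],
  "force": 20
}}

```text
clock: 7.3
ee_pos: [0.3646, 0.1345, 0.0748]
orientation: [3.123, -0.001, 1.046]
ft_force: [-0.7, -0.4, 6.5]
grip_width: 0.0216
grasp_force: 18.2
```

```bash
python3 - <<'E'
from wfit import *
from workcell import status
print(s['grip_width'],s['grasp_force'],s['ft_force'].round(1))
wp=proj(c,W([.4543,.1828,-.003,.4696],np.array([[-100,70,50],[-100,-70,50],[100,-70,50],[100,70,50]])/1e3))
im=c['frame'][:,:,::-1].copy()
for k in wp: cv2.circle(im,tuple(int(round(v)) for v in k),3,(0,255,0),-1)
t=cap('top')['frame'][200:320,190:310,::-1]
o=np.zeros((480,800,3),np.uint8);o[:360,:480]=cv2.resize(im,(480,360));o[:320,480:]=cv2.resize(t,(320,320),interpolation=cv2.INTER_CUBIC)
cv2.imwrite('pics/g1.png',o)
E
```

```text
7.3 [0.3646 0.1345 0.0748] [ 3.123e+00 -1.000e-03  1.046e+00] [-0.001, 0.001, -0.0, -0.001, 0.001, -0.0]
0.021635839355690453 18.167232647538185 [-0.7 -0.4  6.5]
```

View pics/g1.png

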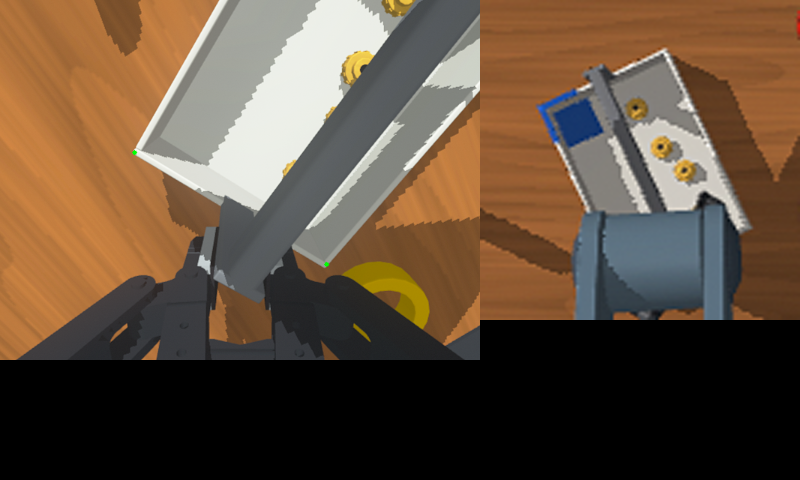

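The diagonal pinch holds and the tote's rim corners are unmoved in the wrist view. Now I lift gently with a weak grip to let it pivot.

Request:
{"fn": "step_arm", "kwargs": {
  "increments": [
    {"slide": [0, 0, -0.008], "yaw": 0, "gripper": 1},
    {"slide": [0, 0, -0.016], "yaw": 0, "gripper": 1},
    {"slide": [0, 0, -0.024], "yaw": 0, "gripper": 1},
    {"slide": [0, 0, -0.032], "yaw": 0, "gripper": 1},
    {"slide": [0, 0, -0.04], "yaw": 0, "gripper": 1},
    {"slide": [0, 0, -0.04], "yaw": 0, "gripper": 1}
  ],
  "force": 20
}}

```text
clock: 8.15
ee_pos: [0.3638, 0.1347, 0.1147]
orientation: [3.122, -0.001, 1.046]
ft_force: [-0.5, -0.7, -3.6]
grip_width: 0.0194
grasp_force: 19.7
```

```bash
python3 - <<'E'
from wfit import *
print(s['grip_width'],s['grasp_force'],s['ft_force'].round(1),s['wrist_torque'].round(2))
o=np.zeros((480,800,3),np.uint8);o[:360,:480]=cv2.resize(c['frame'][:,:,::-1],(480,360))
o[:320,480:]=cv2.resize(cap('scene')['frame'][150:270,270:390,::-1],(320,320),interpolation=cv2.INTER_CUBIC)
cv2.imwrite('pics/g2.png',o)
E
```

```text
8.15 [0.3638 0.1347 0.1147] [ 3.122e+00 -1.000e-03  1.046e+00] [-0.002, 0.013, 0.012, -0.001, -0.007, -0.001]
0.019414757776952205 19.684402988059446 [-0.5 -0.7 -3.6] [-0.05  0.38  0.05]
```

View pics/g2.png

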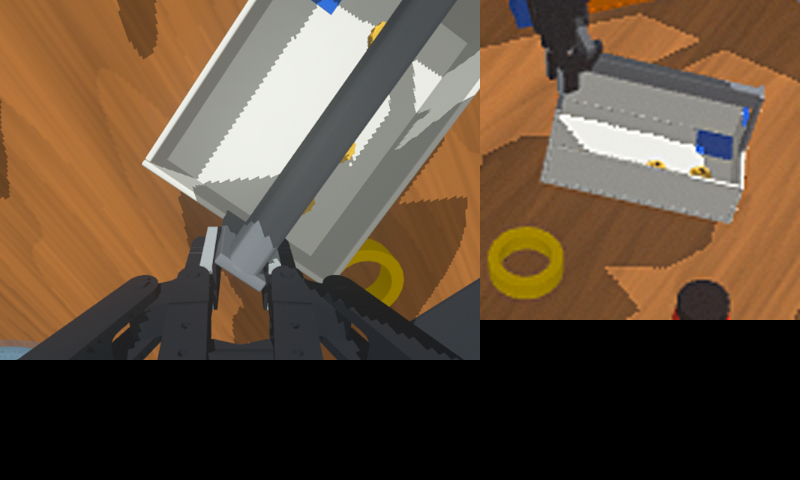

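It pivots. The scene inset shows the +x end down, with its lower corner at about (365,233) in the full image. The grip narrowed to 19.4 mm, so I estimate the tote's pose to see how it has turned.

```bash
cat > pose.py <<'E'
from h import *
from scipy.optimize import least_squares
from scipy.spatial.transform import Rotation as Ro
def wristcam(s,c):
    Rt=Ro.from_euler('xyz',s['orientation']).as_matrix();M=np.array(c['mount']);Rc=Rt@M[:3,:3]
    c['rvec']=Ro.from_matrix(Rc.T).as_rotvec();c['tvec']=-Rc.T@(Rt@M[:3,3]+s['ee_pos']);return c
def fit(obs,x0):
    f=lambda x:np.concatenate([w*(proj(c,Ro.from_rotvec(x[3:]).apply(np.array(P)/1e3)+x[:3])-np.array(uv)).ravel() for c,P,uv,w in obs])
    r=least_squares(f,x0,loss='soft_l1');R=Ro.from_rotvec(r.x[3:]);x=r.x
    print('origin',x[:3].round(3),'res',f(x).round(1).tolist())
    z=R.as_matrix()[:,2];d=R.inv().apply([0,0,-1])
    print('tilt',np.degrees(np.arccos(z[2])).round(1),'down azimuth in tote',np.degrees(np.arctan2(d[1],d[0])).round(1))
    h=R.as_matrix()[:,0];print('x_t azimuth',np.arctan2(h[1],h[0]).round(3),'corner z',(R.apply(np.array([[100,70,0],[100,-70,0],[-100,-70,0],[-100,70,0]])/1e3)+x[:3])[:,2].round(3),'middle',(R.apply([0,0,.03])+x[:3]).round(3))
    return x
E
python3 - <<'E'
from pose import *
s=status.observe();w=wristcam(s,eyes.capture('wrist'));S=eyes.capture('scene')
fit([(w,[[-100,70,50],[-100,-70,50]],[[191,217],[451,376]],.4),
 (S,[[-100,-70,0],[100,-70,0],[100,-70,50],[100,0,120],[-100,-70,50]],[[293.2,218.6],[365.6,233.2],[369.4,220.1],[376.5,183],[298.9,193.1]],1)],[.4543,.1828,.03,0,.2,.47])
E
```

```text
origin [0.444 0.161 0.017] res [0.1, -0.0, -0.0, 0.0, 0.6, -2.1, -1.4, -0.0, 0.9, -1.7, -0.0, 0.8, -0.5, 8.0]
tilt 21.4 down azimuth in tote 47.8
x_t azimuth 0.485 corner z [-0.026  0.012  0.061  0.023] middle [0.446 0.172 0.045]
```

```bash
cat > sil.py <<'E'
from pose import *
from scipy.optimize import minimize
B=lambda a,b:np.array([[x,y,z] for x in (a[0],b[0]) for y in (a[1],b[1]) for z in (a[2],b[2])])/1e3
parts=[B((-100,-70,0),(100,70,50)),B((-100,-7,100),(100,7,120)),B((-100,-11,50),(-95,11,120)),B((95,-11,50),(100,11,120))]
GP=np.array([-.0975,0,.075])
def mask(c,R,o):
    m=np.zeros((480,640),np.uint8)
    for P in parts:
        cv2.fillConvexPoly(m,cv2.convexHull(proj(c,R.apply(P)+o).astype(np.float32)*16).astype(np.int32),1,shift=4)
    return m.astype(bool)
def est(yaw0,tilt0,cams=('scene','top'),nut=True):
    s=status.observe();Rt=Ro.from_euler('xyz',s['orientation']);g=s['ee_pos']+Rt.apply([.005,0,0])
    C=[];
    for n in cams:
        c=wristcam(s,eyes.capture(n)) if n=='wrist' else eyes.capture(n)
        ds=spotter.silhouettes('tote',n)
        C.append((n,c,ds))
    def rot(v): # tool-frame based: turn of tote about vertical, tilt about tool y, rock about tool x
        yaw,tilt,rock=v; a=s['orientation'][2]
        return Ro.from_euler('z',a)*Ro.from_euler('y',tilt)*Ro.from_euler('x',rock)*Ro.from_euler('z',yaw)
    v0=np.array([yaw0,tilt0,0.]);R0=rot(v0);o0=g-R0.apply(GP);V=[]
    for n,c,ds in C:
        k=[(d['region']&mask(c,R0,o0)).sum()/max(1,(d['region']|mask(c,R0,o0)).sum()) for d in ds]
        print(n,np.round(k,2)); 
        if max(k)>.3:V.append((c,ds[int(np.argmax(k))]['region']))
    def cost(v):
        R=rot(v);o=g-R.apply(GP);e=0
        for c,r in V: m=mask(c,R,o);e+=1-(m&r).sum()/(m|r).sum()
        return e+.3*v[2]**2
    b=min((minimize(cost,v0+d,method='Nelder-Mead',options=dict(initial_simplex=v0+d+np.array([[0,0,0],[.15,0,0],[0,.15,0],[0,0,.1]]))) for d in np.array([[0,0,0],[.2,.1,0],[-.2,.1,0]])),key=lambda r:r.fun)
    v=b.x;R=rot(v);o=g-R.apply(GP);M=R.as_matrix();d=R.inv().apply([0,0,-1])
    print('t',s['clock'],'tcp',s['ee_pos'].round(3),'cost',round(b.fun,2),'yaw,tilt,rock deg',np.degrees(v).round(1),'tilt',np.degrees(np.arccos(M[2,2])).round(1),'down az',np.degrees(np.arctan2(d[1],d[0])).round(1))
    print('corner z',(R.apply(np.array([[100,70,0],[100,-70,0],[-100,-70,0],[-100,70,0]])/1e3)+o)[:,2].round(3),'middle',(R.apply([0,0,.03])+o).round(3),'w',s['grip_width'].round(4),s['grasp_force'].round(1),s['ft_force'].round(1),s['wrist_torque'].round(2))
    if nut:
        for n,c,_ in C: # nuts: intersect pixel with tote floor plane (6 mm above floor)
            oc=-Ro.from_rotvec(np.ravel(c['rvec'])).inv().apply(np.ravel(c['tvec']));pl=o+M[:,2]*.012
            for dd in spotter.silhouettes('nut1',n):
                ray=Ro.from_rotvec(np.ravel(c['rvec'])).inv().apply(np.linalg.inv(c['camera_matrix'])@[*dd['point'],1])
                q=oc+ray*((pl-oc)@M[:,2])/(ray@M[:,2]);q=R.inv().apply(q-o)*1e3
                if abs(q[0])<130 and abs(q[1])<100: print('nut',n,round(dd['conf'],2),q[:2].round())
    return v
if __name__=='__main__':
    import sys; est(*np.radians([float(a) for a in sys.argv[1:3]]),cams=sys.argv[3].split(','))
E
python3 sil.py -40 14 scene,top,wrist
```

```text
scene [0.   0.   0.83]
top [0.  0.6 0.  0. ]
wrist [0.92]
t 8.35 tcp [0.363 0.135 0.114] cost 0.44 yaw,tilt,rock deg [-35.3  13.5  -1.2] tilt 13.6 down az 40.2Traceback (most recent call last):
  File "sil.py", line 43, in <module>
    import sys; est(*np.radians([float(a) for a in sys.argv[1:3]]),cams=sys.argv[3].split(','))
                ~~~^^^^^^^^^^^^^^^^^^^^^^^^^^^^^^^^^^^^^^^^^^^^^^^^^^^^^^^^^^^^^^^^^^^^^^^^^^^^
  File "sil.py", line 33, in est
    print('corner z',(R.apply(np.array([[100,70,0],[100,-70,0],[-100,-70,0],[-100,70,0]])/1e3)+o)[:,2].round(3),'middle',(R.apply([0,0,.03])+o).round(3),'w',s['grip_width'].round(4),s['grasp_force'].round(1),s['ft_force'].round(1),s['wrist_torque'].round(2))
                                                                                                                                                             ^^^^^^^^^^^^^^^^^^^^^
AttributeError: 'float' object has no attribute 'round'
```

Request:
{"fn": "step_arm", "kwargs": {
  "increments": [
    {"slide": [0, 0, -0.008], "yaw": 0, "gripper": 1},
    {"slide": [0, 0, -0.016], "yaw": 0, "gripper": 1},
    {"slide": [0, 0, -0.024], "yaw": 0, "gripper": 1},
    {"slide": [0, 0, -0.032], "yaw": 0, "gripper": 1},
    {"slide": [0, 0, -0.032], "yaw": 0, "gripper": 1}
  ],
  "force": 20
}}

```text
clock: 9.28
ee_pos: [0.3635, 0.1351, 0.1469]
orientation: [3.121, -0.002, 1.046]
ft_force: [-0.5, -0.7, -3.3]
grip_width: 0.0183
grasp_force: 19.5
```

```bash
sed -i "s/s\['grip_width'\].round(4),s\['grasp_force'\].round(1)/round(s['grip_width'],4),round(s['grasp_force'],1)/" sil.py; python3 sil.py -36 22 scene,top,wrist
```

```text
scene [0.71 0.   0.  ]
top [0.46 0.   0.  ]
wrist [0.78 0.  ]
t 9.275 tcp [0.363 0.135 0.147] cost 0.6 yaw,tilt,rock deg [-43.8  28.   -2.6] tilt 28.1 down az 48.6
corner z [-0.005  0.044  0.106  0.057] middle [0.447 0.141 0.077] w 0.0183 19.5 [-0.5 -0.7 -3.3] [-0.06  0.33  0.05]
nut top 0.62 [18. -3.]
nut top 0.42 [ -3. -21.]
nut wrist 0.97 [80. 14.]
nut wrist 0.66 [-36.  10.]
nut wrist 0.57 [41. 13.]
nut wrist 0.48 [11.  6.]
```

Request:
{"fn": "step_arm", "kwargs": {
  "increments": [
    {"slide": [0, 0, 0], "yaw": 0, "gripper": 1},
    {"slide": [0, 0, 0], "yaw": 0, "gripper": 1},
    {"slide": [0, 0, -0.01], "yaw": 0, "gripper": 1},
    {"slide": [0, 0, -0.02], "yaw": 0, "gripper": 1},
    {"slide": [0, 0, -0.03], "yaw": 0, "gripper": 1},
    {"slide": [0, 0, -0.03], "yaw": 0, "gripper": 1}
  ],
  "force": 100
}}

```text
clock: 10.48
ee_pos: [0.3641, 0.1355, 0.1783]
orientation: [3.119, -0.003, 1.046]
ft_force: [0.5, 0.3, -0.6]
grip_width: -0.0001
grasp_force: 0.0
```

```bash
python3 sil.py -44 28 scene,top,wrist
```

```text
scene [0.   0.72 0.  ]
top [0.   0.   0.28]
wrist [0.   0.33]
t 10.475 tcp [0.364 0.135 0.178] cost 0.71 yaw,tilt,rock deg [-31.2  20.9  21.7] tilt 29.8 down az -12.9
corner z [0.025 0.01  0.107 0.122] middle [0.421 0.173 0.092] w -0.0001 0.0 [ 0.5  0.3 -0.6] [-0.02  0.02  0.03]
nut scene 0.38 [120.   4.]
nut top 0.57 [129.  49.]
nut top 0.52 [85. 54.]
nut top 0.4 [103.  35.]
nut wrist 0.79 [108.  13.]
nut wrist 0.65 [10. 20.]
nut wrist 0.51 [89. 33.]
nut wrist 0.39 [76. 49.]
```

The stronger grip squeezed the upright out. I look at the state.

```bash
python3 - <<'E'
from h import *
o=np.zeros((600,800,3),np.uint8)
r=lambda f,x,y,w,h,W,H:cv2.resize(f[y:y+h,x:x+w,::-1],(W,H),interpolation=cv2.INTER_CUBIC)
o[:300,:400]=r(cap('scene')['frame'],250,140,160,120,400,300)
o[:300,400:]=r(cap('top')['frame'],190,200,160,120,400,300)
o[300:,:400]=r(cap('wrist')['frame'],0,0,640,480,400,300)
o[300:,400:]=r(cap('scene')['frame'],0,0,640,480,400,300)
cv2.imwrite('pics/d1.png',o)
E
```

```text
(no output)
```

View pics/d1.png

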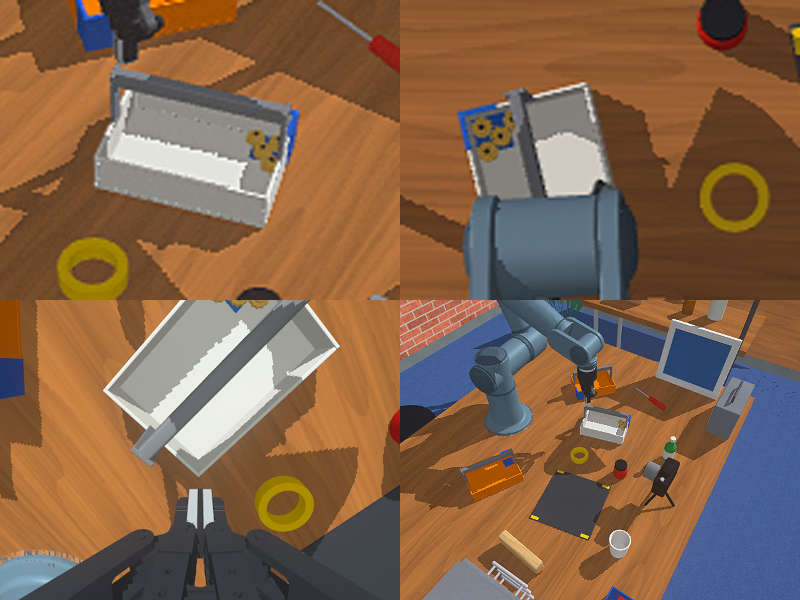

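No harm done. The tote stands flat, nothing spilled, and all four nuts already sit in the blue corner (top inset about (490,135)). Regrip with a smaller diagonal (24°) and a moderate clamp. First I re-measure the tote.

```bash
cat > flat.py <<'E'
from sil import *
def flat(cams=('wrist','scene','top')):
    s=status.observe();w=wristcam(s,eyes.capture('wrist'))
    P=np.array([[-100,70,50],[-100,-70,50],[100,-70,50]])/1e3;uv=np.array([[166,144],[323,277],[542,74]])
    rz=lambda v:(Ro.from_euler('z',v[2]),np.array([v[0],v[1],0]))
    def fp(v): R,o=rz(v);return (proj(w,R.apply(P)+o)-uv).ravel()
    v=least_squares(fp,[.45,.18,.35]).x;print('pts',v.round(4),fp(v).round(1))
    V=[]
    for n in cams:
        c=w if n=='wrist' else eyes.capture(n)
        ds=spotter.silhouettes('tote',n);m=mask(c,*rz(v));k=[(d['region']&m).sum()/(d['region']|m).sum() for d in ds];print(n,max(k).round(3))
        V.append((c,ds[int(np.argmax(k))]['region']))
    for U in (V[:1],V[:2]):
        co=lambda v:sum(1-(mask(c,*rz(v))&r).sum()/(mask(c,*rz(v))|r).sum() for c,r in U)
        b=minimize(co,v,method='Nelder-Mead',options=dict(initial_simplex=v+np.array([[0,0,0],[.006,0,0],[0,.006,0],[0,0,.05]])));print('mask',b.x.round(4),round(b.fun,3))
    return v
v=flat();a=v[2]+np.radians(24);u=v[:2]-.0975*np.array([np.cos(v[2]),np.sin(v[2])]);g=u-.005*np.array([np.cos(a),np.sin(a)])
from go import delta
print(g.round(4),a.round(3));delta([*g,.14],a)
E
python3 flat.py
```

```text
pts [0.4209 0.1917 0.2651] [-1.3 -0.2 -3.8  5.4  4.6 -2.8]
wrist 0.973
scene 0.928
top 0.467
mask [0.4201 0.1912 0.263 ] 0.021
mask [0.4204 0.1915 0.2668] 0.096
[0.3229 0.163 ] 0.684
11.425 pos [0.3623 0.1353 0.1759] rpy [ 3.123 -0.     1.046] slide [ 0.0042 -0.0486  0.035 ] yaw 0.362
```

Request:
{"fn": "step_arm", "kwargs": {
  "increments": [
    {"slide": [0.004, -0.049, 0], "yaw": 0.18, "gripper": -1},
    {"slide": [0.004, -0.049, 0], "yaw": 0.362, "gripper": -1},
    {"slide": [0.004, -0.049, 0], "yaw": 0.362, "gripper": -1},
    {"slide": [0.004, -0.049, 0], "yaw": 0.362, "gripper": -1},
    {"slide": [0.004, -0.049, 0], "yaw": 0.362, "gripper": -1},
    {"slide": [0.004, -0.049, 0], "yaw": 0.362, "gripper": -1}
  ],
  "force": 20
}}

```text
clock: 12.18
ee_pos: [0.3221, 0.1632, 0.175]
orientation: [3.125, -0.007, 0.684]
ft_force: [-0.8, 0.9, -0.3]
grip_width: 0.0855
grasp_force: 0.0
```

```bash
python3 -c "
from go import *
s=status.observe();print(s['joints'].round(2),s['grip_width'])
v=np.array([.4203,.1913,.265]);a=v[2]+np.radians(24);u=v[:2]-.0975*np.array([np.cos(v[2]),np.sin(v[2])]);g=u-.005*np.array([np.cos(a),np.sin(a)])
print(g,a);delta([*g,.075],a)"
```

```text
[ 0.16 -0.47  2.31 -0.01  1.28  1.05] 0.08547939066991196
[0.32232784 0.16260482] 0.6838790204786391
12.175 pos [0.3221 0.1632 0.175 ] rpy [ 3.125 -0.007  0.684] slide [-0.0009 -0.0011  0.1   ] yaw 0.0
```

Request:
{"fn": "step_arm", "kwargs": {
  "increments": [
    {"slide": [-0.001, -0.001, 0.05], "yaw": 0, "gripper": -1},
    {"slide": [-0.001, -0.001, 0.09], "yaw": 0, "gripper": -1},
    {"slide": [-0.001, -0.001, 0.1], "yaw": 0, "gripper": -1},
    {"slide": [-0.001, -0.001, 0.1], "yaw": 0, "gripper": 0.5},
    {"slide": [-0.001, -0.001, 0.1], "yaw": 0, "gripper": 1},
    {"slide": [-0.001, -0.001, 0.1], "yaw": 0, "gripper": 1},
    {"slide": [-0.001, -0.001, 0.1], "yaw": 0, "gripper": 1},
    {"slide": [-0.001, -0.001, 0.1], "yaw": 0, "gripper": 1},
    {"slide": [-0.001, -0.001, 0.1], "yaw": 0, "gripper": 1},
    {"slide": [-0.001, -0.001, 0.1], "yaw": 0, "gripper": 1}
  ],
  "force": 20
}}

```text
clock: 13.42
ee_pos: [0.323, 0.1628, 0.0762]
orientation: [3.124, -0.008, 0.684]
ft_force: [-2.6, 0.2, 7.5]
grip_width: 0.0209
grasp_force: 19.5
```

```bash
python3 sil.py -24 0 scene,wrist
```

```text
scene [0.   0.87 0.  ]
wrist [0.   0.98]
t 13.425 tcp [0.323 0.163 0.076] cost 0.14 yaw,tilt,rock deg [-24.6   0.3   1.3] tilt 1.3 down az -51.5
corner z [-0.    -0.003  0.     0.003] middle [0.42  0.191 0.03 ] w 0.0209 19.5 [-2.6  0.2  7.5] [0.14 0.43 0.09]
nut scene 0.68 [-4. 13.]
nut scene 0.36 [66. 43.]
```

Request:
{"fn": "step_arm", "kwargs": {
  "increments": [
    {"slide": [0, 0, -0.008], "yaw": 0, "gripper": 1},
    {"slide": [0, 0, -0.016], "yaw": 0, "gripper": 1},
    {"slide": [0, 0, -0.024], "yaw": 0, "gripper": 1},
    {"slide": [0, 0, -0.032], "yaw": 0, "gripper": 1},
    {"slide": [0, 0, -0.04], "yaw": 0, "gripper": 1},
    {"slide": [0, 0, -0.04], "yaw": 0, "gripper": 1}
  ],
  "force": 20
}}

```text
clock: 14.48
ee_pos: [0.3219, 0.1629, 0.1157]
orientation: [3.124, -0.008, 0.684]
ft_force: [-1.7, -0.2, -2.3]
grip_width: 0.0205
grasp_force: 19.8
```

```bash
python3 sil.py -26 13 scene,wrist
```

```text
scene [0.87 0.   0.  ]
wrist [0.   0.91]
t 14.475 tcp [0.322 0.163 0.116] cost 0.15 yaw,tilt,rock deg [-28.9  12.9  -0.2] tilt 12.9 down az 29.9
corner z [-0.003  0.012  0.051  0.035] middle [0.412 0.176 0.053] w 0.0205 19.8 [-1.7 -0.2 -2.3] [-0.07  0.36  0.06]
```

Request:
{"fn": "step_arm", "kwargs": {
  "increments": [
    {"slide": [0, 0, -0.008], "yaw": 0, "gripper": 1},
    {"slide": [0, 0, -0.016], "yaw": 0, "gripper": 1},
    {"slide": [0, 0, -0.024], "yaw": 0, "gripper": 1},
    {"slide": [0, 0, -0.028], "yaw": 0, "gripper": 1}
  ],
  "force": 20
}}

```text
clock: 15.28
ee_pos: [0.3214, 0.1632, 0.1438]
orientation: [3.124, -0.008, 0.684]
ft_force: [0.2, 0.4, -5.1]
grip_width: 0.0203
grasp_force: 19.8
```

```bash
python3 sil.py -31 22 scene,wrist
```

```text
scene [0.   0.87 0.01]
wrist [0.87 0.  ]
t 15.275 tcp [0.321 0.163 0.144] cost 0.22 yaw,tilt,rock deg [-31.9  24.3  -1.1] tilt 24.3 down az 34.4
corner z [-0.008  0.025  0.093  0.06 ] middle [0.403 0.162 0.07 ] w 0.0203 19.8 [ 0.2  0.4 -5.1] [0.03 0.31 0.01]
nut scene 0.57 [61. 43.]
nut scene 0.56 [84. 19.]
nut scene 0.55 [53. 65.]
nut wrist 0.86 [67. 39.]
nut wrist 0.83 [75. 55.]
nut wrist 0.66 [54. 54.]
nut wrist 0.58 [83. 22.]
```

Request:
{"fn": "step_arm", "kwargs": {
  "increments": [
    {"slide": [0, 0, 0], "yaw": 0, "gripper": 1},
    {"slide": [0, 0, 0], "yaw": 0, "gripper": 1}
  ],
  "force": 35
}}

```text
clock: 15.82
ee_pos: [0.3209, 0.1632, 0.1428]
orientation: [3.125, -0.007, 0.684]
ft_force: [-0.8, -0.1, -2.1]
grip_width: 0.0193
grasp_force: 34.3
```

Request:
{"fn": "step_arm", "kwargs": {
  "increments": [
    {"slide": [0, 0, 0], "yaw": 0, "gripper": 1},
    {"slide": [0, 0, -0.01], "yaw": 0, "gripper": 1}
  ],
  "force": 45
}}

```text
clock: 16.08
ee_pos: [0.3199, 0.163, 0.1523]
orientation: [3.126, -0.004, 0.684]
ft_force: [-0.5, -1.2, -5.6]
grip_width: 0.0192
grasp_force: 43.9
```

```bash
python3 sil.py -33 24 scene,wrist
```

```text
scene [0.89 0.01 0.  ]
wrist [0.   0.88]
t 16.075 tcp [0.32  0.163 0.152] cost 0.2 yaw,tilt,rock deg [-33.5  26.1  -1.3] tilt 26.1 down az 36.1
corner z [-0.003  0.033  0.104  0.068] middle [0.4   0.158 0.077] w 0.0192 43.9 [-0.5 -1.2 -5.6] [-0.14  0.49 -0.1 ]
nut scene 0.37 [86. 28.]
nut wrist 0.78 [81. 57.]
nut wrist 0.77 [69. 41.]
nut wrist 0.76 [84. 22.]
nut wrist 0.69 [55. 57.]
```

Request:
{"fn": "step_arm", "kwargs": {
  "increments": [
    {"slide": [0, 0, -0.008], "yaw": 0, "gripper": 1},
    {"slide": [0, 0, -0.016], "yaw": 0, "gripper": 1},
    {"slide": [0, 0, -0.024], "yaw": 0, "gripper": 1},
    {"slide": [0, 0, -0.03], "yaw": 0, "gripper": 1},
    {"slide": [0, 0, -0.03], "yaw": 0, "gripper": 1}
  ],
  "force": 45
}}

```text
clock: 17.0
ee_pos: [0.3209, 0.1636, 0.1837]
orientation: [3.124, -0.008, 0.684]
ft_force: [0.1, 0.1, -5.9]
grip_width: 0.0185
grasp_force: 45.0
```

```bash
python3 sil.py -34 26 scene,wrist; python3 -c "
from h import *;print(status.observe()['joints'].round(2))"
```

```text
scene [0.88 0.   0.   0.01]
wrist [0.   0.89]
t 17.0 tcp [0.321 0.164 0.184] cost 0.21 yaw,tilt,rock deg [-33.5  26.1  -1.6] tilt 26.2 down az 36.8
corner z [0.028 0.065 0.136 0.099] middle [0.401 0.158 0.109] w 0.0185 45.0 [ 0.1  0.1 -5.9] [ 0.07  0.43 -0.01]
nut scene 0.42 [69. 66.]
nut wrist 0.9 [84. 22.]
nut wrist 0.84 [70. 40.]
nut wrist 0.63 [56. 55.]
nut wrist 0.61 [77. 57.]
[ 0.16 -0.48  2.31 -0.01  1.3   1.05]
```

Request:
{"fn": "step_arm", "kwargs": {
  "increments": [
    {"slide": [0, 0, -0.006], "yaw": 0, "gripper": 1},
    {"slide": [0, 0, -0.018], "yaw": 0, "gripper": 1},
    {"slide": [0, 0, -0.032], "yaw": 0, "gripper": 1},
    {"slide": [0, 0, -0.048], "yaw": 0, "gripper": 1},
    {"slide": [0, 0, -0.062], "yaw": 0, "gripper": 1},
    {"slide": [0, 0, -0.074], "yaw": 0, "gripper": 1},
    {"slide": [0, 0, -0.08], "yaw": 0, "gripper": 1}
  ],
  "force": 45
}}

```text
clock: 18.18
ee_pos: [0.3194, 0.1643, 0.264]
orientation: [3.124, -0.008, 0.684]
ft_force: [-0.6, -1.1, -5.4]
grip_width: 0.0192
grasp_force: 45.0
```

```bash
python3 sil.py -34 26 scene,wrist
```

```text
scene [0.89 0.01 0.   0.  ]
wrist [0.   0.89 0.   0.  ]
t 18.175 tcp [0.319 0.164 0.264] cost 0.2 yaw,tilt,rock deg [-33.7  25.6  -0.9] tilt 25.6 down az 35.6
corner z [0.109 0.145 0.215 0.18 ] middle [0.4   0.159 0.189] w 0.0192 45.0 [-0.6 -1.1 -5.4] [0.02 0.47 0.02]
nut scene 0.5 [53. 63.]
nut scene 0.48 [86. 16.]
nut scene 0.45 [65. 47.]
nut wrist 0.97 [56. 56.]
nut wrist 0.85 [84. 22.]
nut wrist 0.78 [69. 40.]
nut wrist 0.7 [78. 57.]
```

Stable: the grip width reading only carries noise. Next, carry it over the card: world shift (0.113, −0.368).

Request:
{"fn": "step_arm", "kwargs": {
  "increments": [
    {"slide": [-0.002, 0.005, 0], "yaw": 0, "gripper": 1},
    {"slide": [-0.006, 0.015, 0], "yaw": 0, "gripper": 1},
    {"slide": [-0.013, 0.031, 0], "yaw": 0, "gripper": 1},
    {"slide": [-0.021, 0.051, 0], "yaw": 0, "gripper": 1},
    {"slide": [-0.03, 0.073, 0], "yaw": 0, "gripper": 1},
    {"slide": [-0.039, 0.096, 0], "yaw": 0, "gripper": 1},
    {"slide": [-0.049, 0.119, 0], "yaw": 0, "gripper": 1},
    {"slide": [-0.058, 0.142, 0], "yaw": 0, "gripper": 1},
    {"slide": [-0.068, 0.165, 0], "yaw": 0, "gripper": 1},
    {"slide": [-0.077, 0.188, 0], "yaw": 0, "gripper": 1},
    {"slide": [-0.087, 0.211, 0], "yaw": 0, "gripper": 1},
    {"slide": [-0.096, 0.234, 0], "yaw": 0, "gripper": 1},
    {"slide": [-0.106, 0.257, 0], "yaw": 0, "gripper": 1},
    {"slide": [-0.115, 0.28, 0], "yaw": 0, "gripper": 1},
    {"slide": [-0.124, 0.302, 0], "yaw": 0, "gripper": 1},
    {"slide": [-0.132, 0.322, 0], "yaw": 0, "gripper": 1},
    {"slide": [-0.139, 0.338, 0], "yaw": 0, "gripper": 1},
    {"slide": [-0.143, 0.349, 0.005], "yaw": 0, "gripper": 1},
    {"slide": [-0.145, 0.356, 0.01], "yaw": 0, "gripper": 1},
    {"slide": [-0.145, 0.356, 0.01], "yaw": 0, "gripper": 1}
  ],
  "force": 45
}}

```text
clock: 20.98
ee_pos: [0.4315, -0.2032, 0.2571]
orientation: [3.126, -0.006, 0.684]
ft_force: [0.1, 0.0, -4.0]
grip_width: 0.019
grasp_force: 45.3
```

```bash
python3 sil.py -34 26 scene,top,wrist
```

```text
scene [0.87 0.   0.  ]
top [0.48 0.   0.01 0.  ]
wrist [0.   0.89]
t 20.975 tcp [ 0.431 -0.203  0.257] cost 0.75 yaw,tilt,rock deg [-33.3  26.1  -1.3] tilt 26.1 down az 35.9
corner z [0.101 0.137 0.209 0.173] middle [ 0.512 -0.208  0.182] w 0.019 45.3 [ 0.1  0.  -4. ] [-0.01  0.45  0.04]
nut scene 0.52 [84. 60.]
nut scene 0.51 [69. 50.]
nut scene 0.4 [56. 63.]
nut top 0.62 [70. 38.]
nut top 0.42 [51. 60.]
nut wrist 0.94 [68. 39.]
nut wrist 0.89 [79. 55.]
nut wrist 0.69 [55. 57.]
nut wrist 0.69 [86. 20.]
```

Request:
{"fn": "step_arm", "kwargs": {
  "increments": [
    {"slide": [0, 0, 0], "yaw": 0, "gripper": 1},
    {"slide": [0, 0, 0], "yaw": 0, "gripper": 1},
    {"slide": [0, 0, 0], "yaw": 0, "gripper": 1},
    {"slide": [0, 0, 0], "yaw": 0, "gripper": 1},
    {"slide": [0, 0, 0], "yaw": 0, "gripper": 1},
    {"slide": [0, 0, 0], "yaw": 0, "gripper": 1},
    {"slide": [0, 0, 0], "yaw": 0, "gripper": 1},
    {"slide": [0, 0, 0], "yaw": 0, "gripper": 1}
  ],
  "force": 45
}}

```text
clock: 22.42
ee_pos: [0.4317, -0.2034, 0.2581]
orientation: [3.125, -0.007, 0.684]
ft_force: [0.7, 0.6, -5.0]
grip_width: 0.0189
grasp_force: 45.1
```

```bash
python3 sil.py -34 26 scene,wrist; python3 - <<'E'
from h import *
o=np.zeros((600,800,3),np.uint8)
r=lambda f,x,y,w,h,W,H:cv2.resize(f[y:y+h,x:x+w,::-1],(W,H),interpolation=cv2.INTER_CUBIC)
S=cap('scene')['frame']
o[:300,:400]=r(S,190,220,200,150,400,300)
o[:300,400:]=r(cap('top')['frame'],280,150,240,180,400,300)
o[300:,:400]=r(cap('wrist')['frame'],0,0,640,480,400,300)
o[300:,400:]=r(S,0,0,640,480,400,300)
cv2.imwrite('pics/f1.png',o)
E
```

```text
scene [0.   0.   0.87]
wrist [0.   0.89]
t 22.425 tcp [ 0.432 -0.203  0.258] cost 0.23 yaw,tilt,rock deg [-33.8  26.   -1. ] tilt 26.0 down az 35.8
corner z [0.102 0.138 0.21  0.174] middle [ 0.512 -0.209  0.183] w 0.0189 45.1 [ 0.7  0.6 -5. ] [0.03 0.44 0.01]
nut scene 0.64 [85. 25.]
nut scene 0.46 [58. 57.]
nut wrist 0.97 [69. 40.]
nut wrist 0.95 [86. 21.]
nut wrist 0.82 [56. 58.]
```

View pics/f1.png

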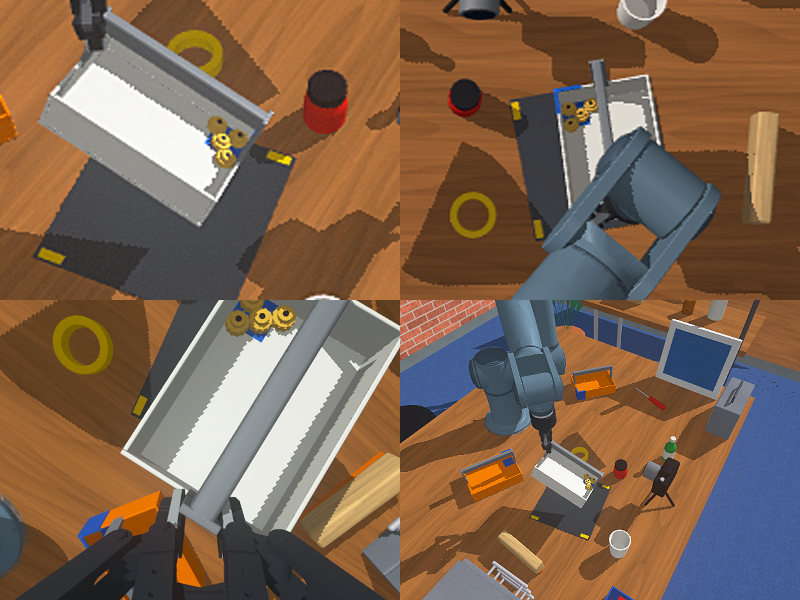

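The tote is held over the card, tilted 26° with the blue corner lowest. All four nuts are packed in that corner (scene inset about (225,140)), and the other things are where they were. I hand it in.

```bash
python3 -c "
from workcell import job
print(job.finish_job())"
```

```text
the job is handed in; nothing more can be done
None
```

The tote is held still by its handle above the middle of the card, tilted about 26° with the blue corner lowest and all four nuts gathered there; nothing spilled and nothing else moved, but on the first try it slipped from the grip onto the bench and I had to grip it again, and the nuts had already slid into the corner before it was over the card.

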